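# Re-hang a cabinet door stay on its end hole

### The arm

A 6-joint arm with a two-finger parallel gripper is mounted at the origin on a cart in front of the work surface, level with it; the furniture and walls round the work are solid. World frame = base frame: x ahead of the robot, y to its left, z up, the work surface at z = 0. Lengths are in m, angles in rad, forces in N, time in s.
With the tool pointing down it reaches from about 0.375 to 0.825 m from the base axis. Payload 5.5 kg.
Tool frame: the origin (TCP) lies at the very end of the fingers, on their centre line; the grasp point (between the pads) lies 19 mm behind it (grip_depth is the distance from the TCP to the grasp point, in m); z points along the fingers, y is the line along which they close (so a half turn about z gives the same grasp; the last joint's range is limited). The gripper opens to 85 mm and grips with 20 to 120 N. Pads are 22 mm wide; open, the fingers measure 114 mm over their backs; the gripper's body (76 mm by 85 mm) begins 54 mm behind the grasp point. The pads swing forward as they close: fully open they stand 13 mm farther back than shut.
Start: joints at [-1.287, 0.314, -0.047, 1.21, 0, 1.571], TCP at [0.168, -0.576, 0.231] pointing down, gripper open.
Joint ranges: [-2.67, 2.67], [-0.69, 1.73], [-1.03, 1.25], [-2.08, 2.16], [-1.42, 1.45], [-3.14, 3.14]. Speed limits (rad/s): [2.39, 2.39, 3.01, 3.14, 3.14, 3.14].

### API

Orientations are given as a rotation vector (axis times angle).
In Python, from station import * gives the robot as it stands.
- The arm moves only by the tool play_rows, never from a script. Its argument "plan" is a list of rows, each a list of 6 numbers: the shift along the tool's x, y, z in m, then the turn, a rotation vector about the tool's x, y, z in rad. A call has 1 to 20 rows; each row shifts and turns the commanded pose from where the row before left it, along the tool's axes as they then stand; what a row does not reach is not made up. A row lasts 1/10 s, in which the tool goes at most 50 mm and 8.59 degrees, less where a joint would pass 70% of its speed; a pose out of reach is approached as far as the arm can. A call with a gripper value outside its range is refused whole. "gripper" is the opening, from 0 (shut) to 1 (fully open), set as the call begins (left out, the last holds). The fingers move at their own pace and stop on an object; "grip_force" is the grip in N (left out, the last holds). Time passes only in rows, so rows that do not move let the fingers close. It gives the time, the measured TCP pose, the force, the opening and the grip force at its end, in the units of the state.
- get_state(): the state, without advancing time (a new reading comes with each control period).
- camera(name): name is "side" or "top" or "wrist"; returns a dict with "color" (480x640x3 uint8, red, green, blue), "fovy" (degrees; the focal length in pixels is half the picture's height over the tangent of half this angle, whatever the lens; pixels are square), "cx", "cy" (the principal point, pixels), "R" (3x3) and "t" (3): a world point X has camera coordinates R X + t; the wrist camera has in their place "T_tool_cam" (4x4, takes a point from camera to tool coordinates, whose origin is the TCP and whose axes are the flange's). Camera axes: x right, y down, z forward; pixel columns grow to the right and rows downward; lengths in m; the calibration is good to about 2 mm. A picture is of the moment at which its call begins: read the wrist's pose just before it. There is no depth.
- finish_job(): hands the job in; it is judged then, once.
The state is a dict: "clock": time; "q": joint angles; "qvel": joint speeds; "joint_torque": joint torques, N m; "position": TCP position; "eef_rot": TCP orientation; "force": force on the tool from outside, world axes, zero at the start; "torque": the same for the moment, N m; "grip_width": finger opening in m; "grasp_force": force on a finger pad.
Only numpy, scipy, OpenCV 4.12 (cv2) and the standard library are available. Lean on these libraries where they do the work, as an engineer would, in place of code of your own. Each camera call takes 0.05 s, during which the arm holds its last target. There are 200 camera calls.

### The job

Set the small steel cabinet's door to its widest airing position: take the flat stay on its top by the black knob, lift it off the pin, swing the door farther out with it and drop the round hole nearest the knob over the same pin, so that the bar lies flat with the pin through that hole. The pin's exact place along its slotted plate is not known, so feel for it gently and never press the bar hard on the pin (stay below about 20 N). Leave the other things on the table and in the cabinet where they are.

Things in the scene. Friction and masses are not known exactly. Their poses are not given: they have to be found in the camera images.
- cabinet: small grey steel dry-storage cabinet, fixed to the table, 160 (x) x 220 (y) x 120 mm high, open at the front behind its door. Origin: centre of its underside; x points to its back, y to its left as seen from the front, z up. Its flat top (z = 120 mm) carries only the pin plate, the pin and the stay.
- pin_plate: flat steel plate 56x30x2 mm on the cabinet's top with a dark slot along its middle, along the cabinet's x. Origin: middle of the slot, at the plate's underside, (-49.6, 9.5, 120) mm in the cabinet frame; axes parallel to the cabinet's. It carries the upright pin, clamped somewhere along the slot's centre line up to 11 mm either side of the origin: where is not measured, see or feel it
- pin_level (a point): 23 mm above the middle of the plate's slot, level with the top of the pin (NOT over the pin, which stands up to 11 mm from here along the plate's x). The pin is 8 mm in diameter, with a 0.7 mm chamfer at its tip; its top is 13 mm above the underside of the flat-lying stay
- door_hinge (a point): point on the door's vertical hinge axis at the height of the stay's underside, at (-90, 105, 130) mm in the cabinet frame. The door is a panel 206 mm wide and 12 mm thick that runs from here to the right; the stay's pivot is on its top edge 100 mm from this axis
- door (a joint): door angle in rad from its ajar start: 0 at the start (which is 0.30 from shut), grows as it swings out to the front (cabinet -x). With a = 0.30 + value, the stay's pivot is at (-90 - 100 sin a, 105 - 100 cos a) mm in the cabinet frame. Slight friction (0.08 N m), no spring, stays where left. End hole on the pin: 0.51 to 0.80; middle hole: 0.19 to 0.46
- stay: flat steel bar 188x20x4 mm, about 100 g. Origin: on its pivot on the door, at the bar's underside, 130 mm above the table; x runs along the bar to the knob, z up. Swivels freely and hinges up freely about its origin, falls back by its weight, a stop holds it level. Along x: oblong slot at 70 mm, round holes (10 mm wide) at 100 and 128 mm, knob at 160 mm
- slot (a point): centre of the stay's oblong slot (33.5 mm along the bar, 10 mm wide), at the bar's underside, 70 mm from the pivot; the pin is somewhere in it at the start
- end_hole (a point): centre of the round hole nearest the knob, at the bar's underside (128 mm from the pivot); 10 mm in diameter
- knob (a point): middle of the black upright knob at the stay's free end: a cylinder 16 mm in diameter standing 27 mm above the bar's top; this point is on its axis 13.5 mm above the bar's top (17.5 mm above its underside). Grip it from above with the fingers across the bar. Held there, its position sets both the door's angle and the bar's direction
- screwdriver_1: orange-handled screwdriver lying on the table, 26x195x26 mm, to the right; bystander. Origin: centre of the underside
- calculator: pocket calculator lying flat, 115x68x13 mm, to the right; bystander. Origin: centre of the underside
- car_charger: black and white car charger standing upright, 26x26x58 mm, right of the cabinet; bystander. Origin: centre of the underside
- plug_sensor_1: white plug-in gadget lying on its back, 94x46x24 mm, left of the cabinet; bystander. Origin: centre of the underside
- battery_1: round D cell standing inside the cabinet (right), 33 mm across, 62 mm high; bystander. Origin: centre of the underside
- battery_2: round D cell standing inside the cabinet (middle), 33 mm across, 62 mm high; bystander. Origin: centre of the underside

How it is judged:
On the way:
1. the stay is lifted off the pin: its oblong slot is well above where it lay (z of slot in the frame of pin_plate above 0.0205 m), for 0.1 s.
At the end, for the whole second after the job is handed in: The stay lies flat with the end hole over the pin: hole centre within 3 mm of the slot's line and 13.5 mm of the slot's middle, its underside at most 14 mm above the pin plate's underside (10 = seated); the door is over 0.49 rad beyond its start; all at rest (z of end_hole in the frame of pin_plate below 0.014 m and x of end_hole in the frame of pin_plate between -0.0135 and 0.0135 m and y of end_hole in the frame of pin_plate between -0.003 and 0.003 m and value of joint door above 0.49 rad and linear speed of stay below 0.02 m/s); the robot touches nothing.
It fails at once if the stay is pressed or dragged against the pin with more than 20 N (contact force between stay and pin_plate above 20 N).
It fails at once if a bystander is moved by more than 30 mm (distance of any of screwdriver_1, calculator, car_charger, plug_sensor_1, battery_1, battery_2 from where it was at the start of the episode above 0.03 m).
It also fails if it takes over 70 s, if anything falls off the work surface, if the arm or the gripper's body presses on something with over 40 N, if the wrist force passes 120 N, or if a joint passes its speed limit or range.

## Working session

There is one attempt and no reset: what is moved stays moved. The work goes in short steps, Python scripts to look and compute and a tool call to move; the robot and the scene stay as the last step left them, time stands still between calls to the robot, and variables do not carry over. Pictures are saved under pics/ and viewed, at most 10 in all, crops included, and the job is handed in when it is done.

Besides the shell and the picture viewer there is one more tool, called as name([rows], argument=value, ...), one row to a line, values as JSON. play_rows: Moves the arm, as the interface text tells. Its arguments: {"type":"object","properties":{"plan":{"type":"array"},"gripper":{"type":"number"},"grip_force":{"type":"number"}},"required":["plan"]}

```bash
mkdir -p pics
python3 - <<'E'
from station import *
import cv2,numpy as np
s=get_state();print(s)
for n in("top","side"):
    c=camera(n);cv2.imwrite(f"pics/{n}0.png",c["color"][:,:,::-1])
    print(n,c["fovy"],c["cx"],c["cy"],c["R"],c["t"])
    np.savez(n+"0.npz",**c)
E
```

```text
{'clock': 0.0, 'q': array([-1.28696936e+00,  3.14211513e-01, -4.80485571e-02,  1.21022198e+00,
        9.59074666e-06,  1.57079522e+00]), 'qvel': array([-0.00068843,  0.00024503, -0.00031647, -0.00081543,  0.00057323,
       -0.00055818]), 'joint_torque': array([ 8.63181922e-04, -5.39586353e+01,  3.39754307e+01,  1.93215214e-02,
        1.88296760e-06, -8.69518772e-06]), 'position': array([ 0.16786173, -0.57544426,  0.23045666]), 'eef_rot': array([-3.10835715e+00, -4.44104871e-01,  3.59410420e-04]), 'force': array([ 0.23440133, -0.15573703, -0.24266375]), 'torque': array([-0.01013346, -0.0141606 ,  0.07026223]), 'grasp_force': 0.0, 'grip_width': 0.085200103172564}
top 54.106366622296676 316.56772478348904 237.30272518976412 [[-0.01345703 -0.99990538  0.00285215]
 [-0.99447606  0.01308689 -0.1041446 ]
 [ 0.10409742 -0.00423788 -0.99455808]] [-0.08576903  0.52518258  0.92796538]
side 53.433778454737435 319.3588249309411 242.49013306980868 [[ 0.93321388 -0.35885277 -0.01834526]
 [-0.19295356 -0.45740748 -0.86807103]
 [ 0.30311843  0.81363572 -0.49610093]] [-0.54151424  0.15484583  0.94513525]
```

View pics/top0.png

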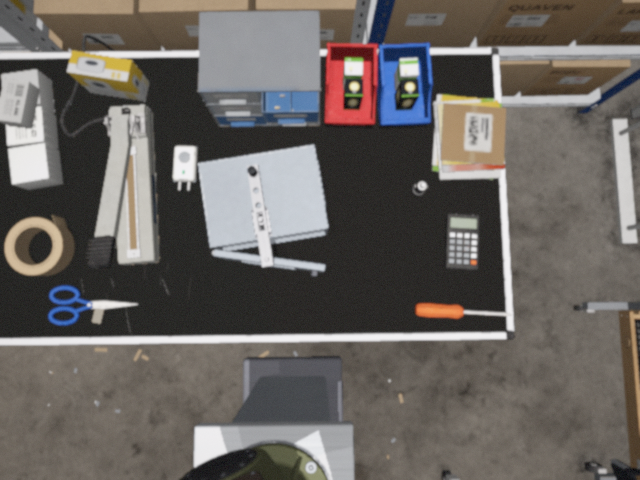

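View pics/side0.png

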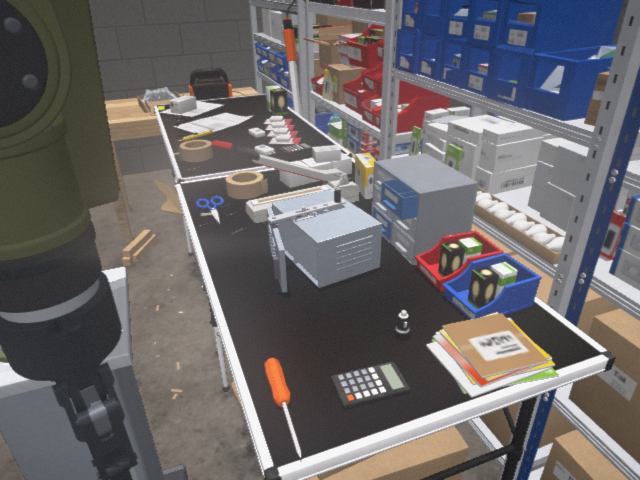

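The top view shows the cabinet top with corners at about (198,163), (316,146), (328,228) and (211,248). The knob is near (252,171), the pivot near (266,263), and the door runs from (213,252) to (325,270). I'll measure these more closely on an enlarged crop.

```bash
cat > h.py <<'E'
import numpy as np,cv2
from scipy.spatial.transform import Rotation as Ro
def ray(c,uv,z):
    f=240/np.tan(np.radians(c["fovy"])/2)
    d=np.array([(uv[0]-c["cx"])/f,(uv[1]-c["cy"])/f,1]); R=c["R"]
    o=-R.T@c["t"]; d=R.T@d; return o+d*(z-o[2])/d[2]
def proj(c,X):
    f=240/np.tan(np.radians(c["fovy"])/2)
    p=c["R"]@np.asarray(X)+c["t"]; return np.array([c["cx"]+f*p[0]/p[2],c["cy"]+f*p[1]/p[2]])
E
python3 - <<'E'
from h import *
c=dict(np.load("top0.npz"))
for n,u,z in [("BL",(198,163),.12),("BR",(316,146),.12),("FR",(328,228),.12),("FL",(211,248),.12),("knob",(252.5,171),.161),("pivot",(266,263),.134)]:
    print(n,ray(c,u,z).round(4))
im=c["color"][130:290,185:345][:,:,::-1]
cv2.imwrite("pics/crop.png",cv2.resize(im,(600,600),interpolation=cv2.INTER_CUBIC))
E
```

```text
BL [0.6565 0.1269 0.12  ]
BR [ 0.6863 -0.0936  0.12  ]
FR [ 0.5312 -0.1136  0.12  ]
FL [0.4972 0.1011 0.12  ]
knob [0.6297 0.0198 0.161 ]
pivot [ 0.4677 -0.0009  0.134 ]
```

View pics/crop.png

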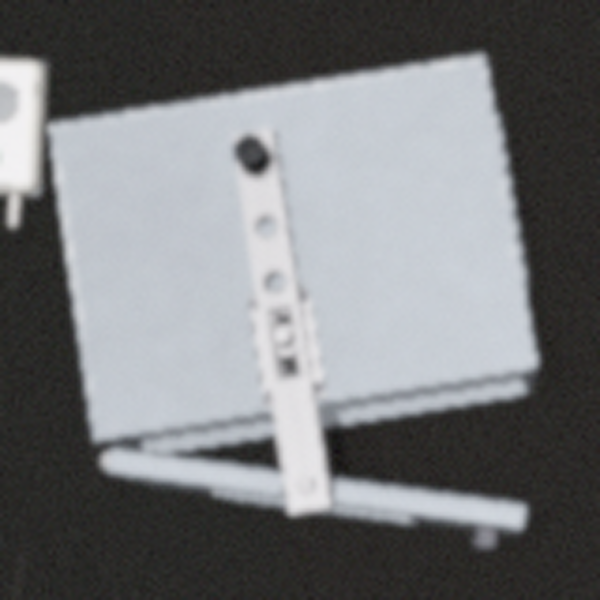

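```bash
cat >> h.py <<'E'
def cab():
    c=dict(np.load("top0.npz"))
    P=lambda u,z: ray(c,(u[0]/3.75+185-.37,u[1]/3.75+130-.37),z)
    L=np.array([[80,110],[80,-110],[-80,-110],[-80,110]])/1e3
    W=np.array([P(u,.12)[:2] for u in[(52,125),(487,55),(540,370),(95,440)]])
    H=(L-L.mean(0)).T@(W-W.mean(0)); yaw=np.arctan2(H[0,1]-H[1,0],H[0,0]+H[1,1])
    R=np.array([[np.cos(yaw),-np.sin(yaw)],[np.sin(yaw),np.cos(yaw)]])
    return W.mean(0),R,yaw,P,W-(W.mean(0)+L@R.T)
E
python3 - <<'E'
from h import *
from scipy.optimize import brentq
o,R,yaw,P,res=cab(); print(o,yaw,res.round(4))
loc=lambda w:(R.T@(np.array(w[:2])-o)*1e3).round(1)
for n,u,z in[("knobtop",(252,152),.161),("pivot",(306,487),.134),("pin",(283,335),.143),("h128",(265,226),.134),("h100",(275,281),.134)]:
    w=P(u,z);print(n,w.round(4),loc(w))
piv=lambda a:np.array([-90-100*np.sin(a),105-100*np.cos(a)])
print("piv0",piv(.3))
for px in(-60,-55,-49.6,-45,-39):
    pin=np.array([px,9.5])
    a=brentq(lambda a:np.linalg.norm(piv(a)-pin)-128,.5,1.4)
    d=(pin-piv(a))/128; k=piv(a)+160*d
    print(px,"door",a-.3,"knob",k,"world",o+R@k/1e3,"baryaw",yaw+np.arctan2(d[1],d[0]))
E
```

```text
[0.59400227 0.00583297] 0.14741377628960328 [[-0.0004 -0.0004]
 [ 0.0003  0.0004]
 [-0.0003 -0.    ]
 [ 0.0004  0.0001]]
knobtop [0.6313 0.021  0.161 ] [39.1  9.5]
pivot [ 0.474  -0.0014  0.134 ] [-119.8   10.5]
pin [0.5463 0.0085 0.143 ] [-46.8   9.7]
h128 [0.6013 0.0183 0.134 ] [ 9.  11.3]
h100 [0.5741 0.0134 0.134 ] [-18.6  10.4]
piv0 [-119.55202067    9.46635109]
-60 door 0.7837791499597395 knob [-30.40668187  -2.67520111] world [ 0.5643183  -0.00127936] baryaw -0.24289613295096413
-55 door 0.7235237097613341 knob [-24.90132706  -1.36599683] world [0.56957165 0.00082427] baryaw -0.19903783993806873
-49.6 door 0.6583604045682634 knob [-1.90437468e+01 -3.44106663e-03] world [0.57516557 0.00303242] baryaw -0.15411727965576683
-45 door 0.6029936071298032 knob [-14.12039368   1.10655534] world [0.57987249 0.00485352] baryaw -0.11798608026878743
-39 door 0.5312380900627278 knob [-7.78084094  2.47404044] world [0.58594243 0.00713733] baryaw -0.0739509335309129
```

```bash
cat >> h.py <<'E'
def tool(yaw,tilt=0):   # tool x along bar; bar lifted by tilt
    b=np.array([np.cos(yaw)*np.cos(tilt),np.sin(yaw)*np.cos(tilt),np.sin(tilt)])
    y=np.array([np.sin(yaw),-np.cos(yaw),0]); return np.column_stack([b,y,np.cross(b,y)])
def rows(p0,R0,poses):
    out=[]
    for p,R in poses:
        out.append(np.r_[R0.T@(p-p0),Ro.from_matrix(R0.T@R).as_rotvec()]);p0,R0=p,R
    return np.array(out)
E
python3 - <<'E'
from h import *
from station import *
s=get_state();o,R,yaw,*_=cab()
k=o+R@[.040,.0095];p=np.r_[k,.26];print(k)
R0=Ro.from_rotvec(s["eef_rot"]).as_matrix()
print((rows(s["position"],R0,[(p,R0),(p,tool(yaw))])*[1000]*1 if 0 else rows(s["position"],R0,[(p,R0),(p,tool(yaw))])).round(4))
print(camera("wrist")["T_tool_cam"].round(4))
E
```

```text
[0.63217307 0.02110516]
[[ 6.128e-01 -4.428e-01 -2.880e-02  0.000e+00  0.000e+00  0.000e+00]
 [ 0.000e+00  0.000e+00  0.000e+00 -1.500e-03  1.000e-04  1.364e-01]]
[[-4.000e-04 -9.525e-01 -3.047e-01  7.740e-02]
 [ 1.000e+00 -2.000e-04 -6.000e-04 -5.000e-04]
 [ 5.000e-04 -3.047e-01  9.525e-01 -1.422e-01]
 [ 0.000e+00  0.000e+00  0.000e+00  1.000e+00]]
```

play_rows([
  [0.034, -0.0246, -0.0016, 0, 0, 0],
  [0.034, -0.0246, -0.0016, 0, 0, 0],
  [0.034, -0.0246, -0.0016, 0, 0, 0],
  [0.034, -0.0246, -0.0016, 0, 0, 0],
  [0.034, -0.0246, -0.0016, 0, 0, 0],
  [0.034, -0.0246, -0.0016, 0, 0, 0],
  [0.034, -0.0246, -0.0016, 0, 0, 0],
  [0.034, -0.0246, -0.0016, 0, 0, 0],
  [0.034, -0.0246, -0.0016, 0, 0, 0],
  [0.034, -0.0246, -0.0016, 0, 0, 0],
  [0.034, -0.0246, -0.0016, 0, 0, 0],
  [0.034, -0.0246, -0.0016, 0, 0, 0],
  [0.034, -0.0246, -0.0016, 0, 0, 0],
  [0.034, -0.0246, -0.0016, 0, 0, 0],
  [0.034, -0.0246, -0.0016, 0, 0, 0],
  [0.034, -0.0246, -0.0016, 0, 0, 0],
  [0.034, -0.0246, -0.0016, 0, 0, 0],
  [0.034, -0.0246, -0.0016, 0, 0, 0],
  [0, 0, 0, 0, 0, 0.136],
  [0, 0, 0, 0, 0, 0],
], gripper=0.6)

```text
clock: 2.15
position: [0.6317, 0.0216, 0.2592]
eef_rot: [3.133, 0.234, -0.002]
force: [-1.6, -1.2, -0.5]
grip_width: 0.0512
grasp_force: 0.0
```

Run:
```python
from h import *
from station import *
s=get_state();print(s["position"],s["eef_rot"],s["force"],s["grip_width"])
c=camera("wrist");cv2.imwrite("pics/w1.png",c["color"][:,:,::-1])
np.savez("w1.npz",**c,pos=s["position"],rv=s["eef_rot"])
```

```text
[0.63172622 0.02159241 0.25918149] [ 3.13274068e+00  2.34223547e-01 -2.15015183e-03] [-1.6248392  -1.19320019 -0.50191797] 0.051202179942435824
```

View pics/w1.png

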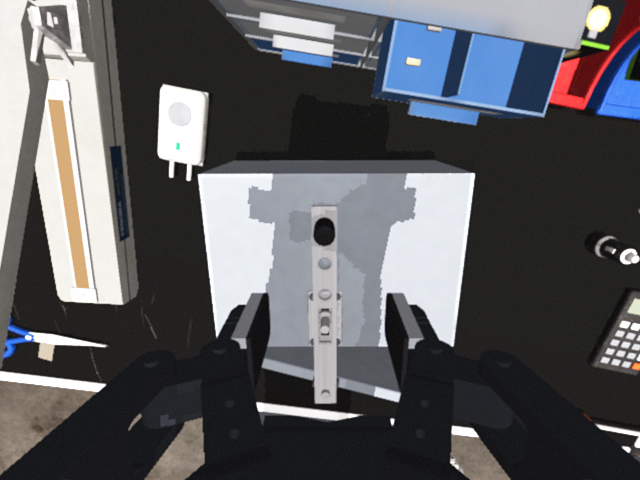

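The wrist view shows the bar vertical at column 324: knob at about (324,230), end hole (324,263), middle hole (324,295), pin (325,322) and pivot (325,393).

```bash
cat >> h.py <<'E'
def wcam(f):
    c=dict(np.load(f)); T=np.eye(4);T[:3,:3]=Ro.from_rotvec(c["rv"]).as_matrix();T[:3,3]=c["pos"]
    M=np.linalg.inv(T@c["T_tool_cam"]); c["R"]=M[:3,:3];c["t"]=M[:3,3];return c
E
python3 - <<'E'
from h import *
c=wcam("w1.npz");o,R,yaw,*_=cab()
loc=lambda w:(R.T@(np.array(w[:2])-o)*1e3).round(1)
g=c["color"][195:410,300:350].astype(int).sum(2)
ys,xs=np.where(g[15:55]<150);ys+=210;xs+=300;print("knob box",xs.min(),xs.max(),ys.min(),ys.max())
for z in(.134,.161):print("model knob",z,proj(c,np.r_[o+R@[.0404,.0095],z]))
for n,u,z in[("h128",(324,263),.132),("h100",(324,295),.132),("pivot",(325,393),.134),("pin",(325,322),.143),("plateL",(301,316),.122)]:
    w=ray(c,u,z);print(n,w.round(4),loc(w))
im=c["color"][200:410,265:385][:,:,::-1]
cv2.imwrite("pics/w1c.png",cv2.resize(im,None,fx=2.8,fy=2.8,interpolation=cv2.INTER_CUBIC))
E
```

```text
knob box 314 334 218 244
model knob 0.134 [328.37626859 227.83281633]
model knob 0.161 [328.4953254  238.26530338]
h128 [0.6019 0.0201 0.132 ] [ 9.9 13. ]
h100 [0.5731 0.0159 0.132 ] [-19.1  13. ]
pivot [0.475  0.0005 0.134 ] [-118.5   12.2]
pin [0.5542 0.0122 0.143 ] [-38.4  12.1]
plateL [0.5445 0.0326 0.122 ] [-45.   33.7]
```

View pics/w1c.png

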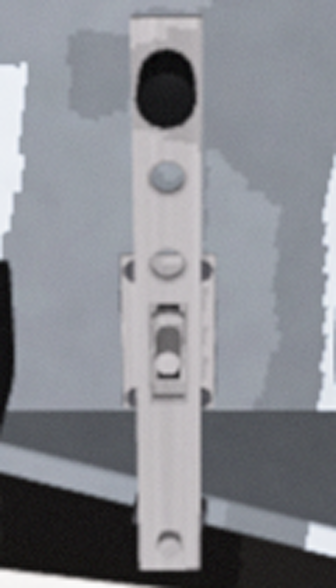

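Run:
```python
from h import *
c=wcam("w1.npz");o,R,yaw,*_=cab()
loc=lambda w:(R.T@(np.array(w[:2])-o)*1e3).round(1)
P=lambda u,z:ray(c,(u[0]/2.8+265-.3,u[1]/2.8+200-.3),z)
for n,u,z in[("pin",(167,362),.143),("plate c",(167,332.5),.122),("pivot",(169,543),.134),("h128",(167,176),.132),("h100",(167,264),.132),("knobtop",(165,102),.161)]:
    w=P(u,z);print(n,w.round(4),loc(w))
```

```text
pin [0.5476 0.0118 0.143 ] [-45.1  12.7]
plate c [0.5452 0.0116 0.122 ] [-47.5  12.8]
pivot [4.743e-01 3.000e-04 1.340e-01] [-119.2   12.1]
h128 [0.6023 0.0199 0.132 ] [10.3 12.7]
h100 [0.5741 0.0158 0.132 ] [-18.2  12.7]
knobtop [0.6336 0.0248 0.161 ] [42. 13.]
```

play_rows([
  [0.0024, -0.0026, 0.01, 0, 0, 0],
  [0, 0, 0.02, 0, 0, 0],
  [0, 0, 0.025, 0, 0, 0],
  [0, 0, 0.025, 0, 0, 0],
  [0, 0, 0.02, 0, 0, 0],
  [0, 0, 0.012, 0, 0, 0],
  [0, 0, 0.007, 0, 0, 0],
  [0, 0, 0, 0, 0, 0],
  [0, 0, 0, 0, 0, 0],
], gripper=0.35, grip_force=25)

```text
clock: 3.1
position: [0.634, 0.0232, 0.1419]
eef_rot: [3.133, 0.232, 0.002]
force: [-0.1, -1.4, 0.4]
grip_width: 0.0299
grasp_force: 0.0
```

Run:
```python
from h import *
from station import *
s=get_state();print(s["position"],s["eef_rot"],s["force"],s["grip_width"])
c=camera("wrist");cv2.imwrite("pics/w2.png",c["color"][:,:,::-1])
np.savez("w2.npz",**c,pos=s["position"],rv=s["eef_rot"])
```

```text
[0.63403496 0.02321882 0.14194494] [3.13298707e+00 2.31981327e-01 1.90814445e-03] [-0.10499066 -1.37976441  0.39476557] 0.02991928761764681
```

View pics/w2.png

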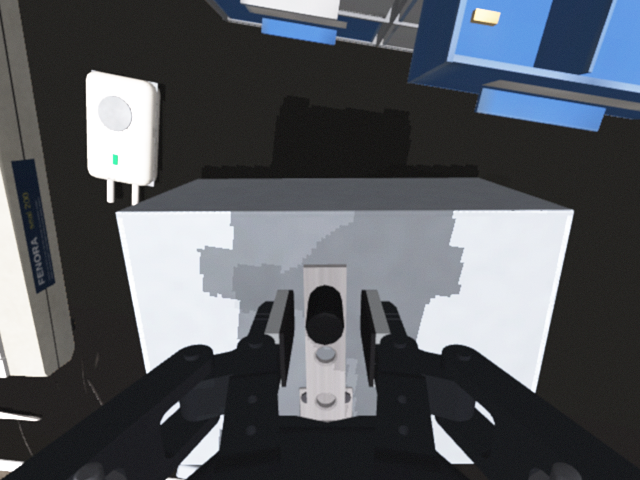

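The knob (top at about (325,325)) sits between the pads, whose inner edges are at columns 290 and 365. That is about 1 mm left of centre, so I'll shift slightly and close.

play_rows([
  [0, -0.001, 0.001, 0, 0, 0],
  [0, 0, 0, 0, 0, 0],
  [0, 0, 0, 0, 0, 0],
  [0, 0, 0, 0, 0, 0],
  [0, 0, 0, 0, 0, 0],
  [0, 0, 0, 0, 0, 0],
], gripper=0, grip_force=30)

```text
clock: 3.75
position: [0.6335, 0.0244, 0.1402]
eef_rot: [-3.133, -0.232, -0.0]
force: [0.9, 1.2, 0.6]
grip_width: 0.0148
grasp_force: 29.7
```

Run:
```python
from h import *
from station import *
s=get_state();print(s["position"],s["eef_rot"],s["force"],s["torque"],s["grip_width"],s["grasp_force"])
```

```text
[0.63351515 0.02440208 0.14024344] [-3.13297085e+00 -2.31968036e-01 -4.76081362e-04] [0.92632155 1.22250491 0.59812579] [ 0.08298145 -0.12070566 -0.05987057] 0.014755579278889151 29.701293110847473
```

```bash
cat >> h.py <<'E'
YAW0=0.1475
def bar(a,pinx=-47.,tilt=0,yo=0):
    """TCP pose rel. to cabinet origin for door angle a (rad from shut), bar over pin"""
    _,R,yaw,*_=cab()
    piv=np.array([-90-100*np.sin(a),105-100*np.cos(a)]);d=np.array([pinx,9.5])-piv
    w=YAW0+np.arctan2(d[1],d[0]); T=tool(w,tilt)
    return np.r_[R@piv/1e3,0.130]+T@[.160,0,-.0102],T
E
python3 - <<'E'
from h import *
np.set_printoptions(suppress=True,linewidth=150)
p,T=bar(.3)
A=[bar(.3,tilt=t) for t in np.linspace(0,.25,11)[1:]]
print(rows(p,T,A).round(4))
B=[bar(.3+v,tilt=.25) for v in np.linspace(0,.627,21)[1:]]
print(rows(*A[-1],B).round(4))
E
```

```text
[[-0.0003 -0.     -0.004   0.      0.025  -0.    ]
 [-0.0003  0.     -0.004   0.      0.025   0.    ]
 [-0.0003 -0.     -0.004   0.      0.025  -0.    ]
 [-0.0003  0.     -0.004  -0.      0.025   0.    ]
 [-0.0003 -0.     -0.004  -0.      0.025  -0.    ]
 [-0.0003  0.     -0.004   0.      0.025   0.    ]
 [-0.0003  0.     -0.004   0.      0.025  -0.    ]
 [-0.0003 -0.     -0.004  -0.      0.025   0.    ]
 [-0.0003  0.     -0.004   0.      0.025   0.    ]
 [-0.0003 -0.     -0.004  -0.      0.025  -0.    ]]
[[-0.0029  0.001  -0.0007 -0.0032  0.      0.0125]
 [-0.0029  0.001  -0.0007 -0.0032 -0.      0.0127]
 [-0.0029  0.0009 -0.0007 -0.0033  0.      0.0129]
 [-0.0028  0.0009 -0.0007 -0.0033  0.      0.013 ]
 [-0.0028  0.0009 -0.0007 -0.0034 -0.      0.0132]
 [-0.0028  0.0009 -0.0007 -0.0034  0.      0.0133]
 [-0.0028  0.0008 -0.0007 -0.0034  0.      0.0134]
 [-0.0028  0.0008 -0.0007 -0.0035 -0.      0.0135]
 [-0.0027  0.0008 -0.0007 -0.0035  0.      0.0136]
 [-0.0027  0.0007 -0.0007 -0.0035  0.      0.0137]
 [-0.0027  0.0007 -0.0007 -0.0035 -0.      0.0138]
 [-0.0027  0.0007 -0.0007 -0.0035 -0.      0.0139]
 [-0.0026  0.0006 -0.0007 -0.0036 -0.      0.0139]
 [-0.0026  0.0006 -0.0007 -0.0036  0.      0.014 ]
 [-0.0026  0.0005 -0.0007 -0.0036 -0.      0.0141]
 [-0.0026  0.0005 -0.0007 -0.0036  0.      0.0141]
 [-0.0025  0.0005 -0.0006 -0.0036 -0.      0.0141]
 [-0.0025  0.0004 -0.0006 -0.0036  0.      0.0142]
 [-0.0025  0.0004 -0.0006 -0.0036  0.      0.0142]
 [-0.0024  0.0004 -0.0006 -0.0036 -0.      0.0143]]
```

play_rows([
  [-0.0003, 0, -0.004, 0, 0.025, 0],
  [-0.0003, 0, -0.004, 0, 0.025, 0],
  [-0.0003, 0, -0.004, 0, 0.025, 0],
  [-0.0003, 0, -0.004, 0, 0.025, 0],
  [-0.0003, 0, -0.004, 0, 0.025, 0],
  [-0.0003, 0, -0.004, 0, 0.025, 0],
  [-0.0003, 0, -0.004, 0, 0.025, 0],
  [-0.0003, 0, -0.004, 0, 0.025, 0],
  [-0.0003, 0, -0.004, 0, 0.025, 0],
  [-0.0003, 0, -0.004, 0, 0.025, 0],
  [0, 0, 0, 0, 0, 0],
  [0, 0, 0, 0, 0, 0],
])

```text
clock: 4.95
position: [0.6256, 0.0232, 0.1794]
eef_rot: [-3.091, -0.229, -0.388]
force: [-0.8, -0.2, -1.0]
grip_width: 0.0144
grasp_force: 29.5
```

Run:
```python
from h import *
from station import *
s=get_state();o=cab()[0];p,T=bar(.3);q,U=bar(.3,tilt=.25)
print(s["position"],s["force"],s["torque"],s["grip_width"],s["grasp_force"])
print("moved",s["position"]-[.63351515,.02440208,.14024344],"model",q-p,"rot err",Ro.from_matrix(U.T@Ro.from_rotvec(s["eef_rot"]).as_matrix()).as_rotvec())
```

```text
[0.62558435 0.02321229 0.17942995] [-0.78361289 -0.16185522 -1.02427024] [-0.07403136  0.5075908   0.01010573] 0.014364103132423565 29.50278103351593
moved [-0.0079308  -0.00118979  0.03918651] model [-0.00741561 -0.00110532  0.03926754] rot err [-7.28796969e-05 -2.82797368e-04  2.31134247e-04]
```

play_rows([
  [-0.0029, 0.001, -0.0007, -0.0032, 0, 0.0125],
  [-0.0029, 0.001, -0.0007, -0.0032, 0, 0.0127],
  [-0.0029, 0.0009, -0.0007, -0.0033, 0, 0.0129],
  [-0.0028, 0.0009, -0.0007, -0.0033, 0, 0.013],
  [-0.0028, 0.0009, -0.0007, -0.0034, 0, 0.0132],
  [-0.0028, 0.0009, -0.0007, -0.0034, 0, 0.0133],
  [-0.0028, 0.0008, -0.0007, -0.0034, 0, 0.0134],
  [-0.0028, 0.0008, -0.0007, -0.0035, 0, 0.0135],
  [-0.0027, 0.0008, -0.0007, -0.0035, 0, 0.0136],
  [-0.0027, 0.0007, -0.0007, -0.0035, 0, 0.0137],
  [-0.0027, 0.0007, -0.0007, -0.0035, 0, 0.0138],
  [-0.0027, 0.0007, -0.0007, -0.0035, 0, 0.0139],
  [-0.0026, 0.0006, -0.0007, -0.0036, 0, 0.0139],
  [-0.0026, 0.0006, -0.0007, -0.0036, 0, 0.014],
  [-0.0026, 0.0005, -0.0007, -0.0036, 0, 0.0141],
  [-0.0026, 0.0005, -0.0007, -0.0036, 0, 0.0141],
  [-0.0025, 0.0005, -0.0006, -0.0036, 0, 0.0141],
  [-0.0025, 0.0004, -0.0006, -0.0036, 0, 0.0142],
  [-0.0025, 0.0004, -0.0006, -0.0036, 0, 0.0142],
  [-0.0024, 0.0004, -0.0006, -0.0036, 0, 0.0143],
])

```text
clock: 6.95
position: [0.5697, -0.0345, 0.179]
eef_rot: [-3.104, 0.107, -0.388]
force: [2.4, 2.3, -1.3]
grip_width: 0.0143
grasp_force: 34.7
```

Run:
```python
from h import *
from station import *
c=camera("top");s=get_state();p,T=bar(.3);q,U=bar(.927,tilt=.25)
print(s["position"],s["force"],s["torque"],s["grip_width"],s["grasp_force"])
print("moved-model",s["position"]-[.63351515,.02440208,.14024344]-(q-p),"rot err",Ro.from_matrix(U.T@Ro.from_rotvec(s["eef_rot"]).as_matrix()).as_rotvec())
w=camera("wrist");np.savez("w3.npz",**w,pos=s["position"],rv=s["eef_rot"]);np.savez("t3.npz",**c)
a=cv2.resize(c["color"][130:310,185:345],None,fx=3,fy=3,interpolation=cv2.INTER_CUBIC)
b=w["color"][:540//1,160:480]; b=cv2.copyMakeBorder(b,0,540-480,0,0,cv2.BORDER_CONSTANT)
cv2.imwrite("pics/s3.png",np.hstack([a,b])[:,:,::-1])
```

```text
[ 0.56932275 -0.03492404  0.17900875] [ 1.12535071  1.58837474 -0.31419363] [-0.19418009  0.08374425 -0.2723171 ] 0.014536731176807274 34.78347659111023
moved-model [-0.00199032 -0.04318093 -0.00050223] rot err [ 0.03566194 -0.00277959 -0.05899549]
```

View pics/s3.png

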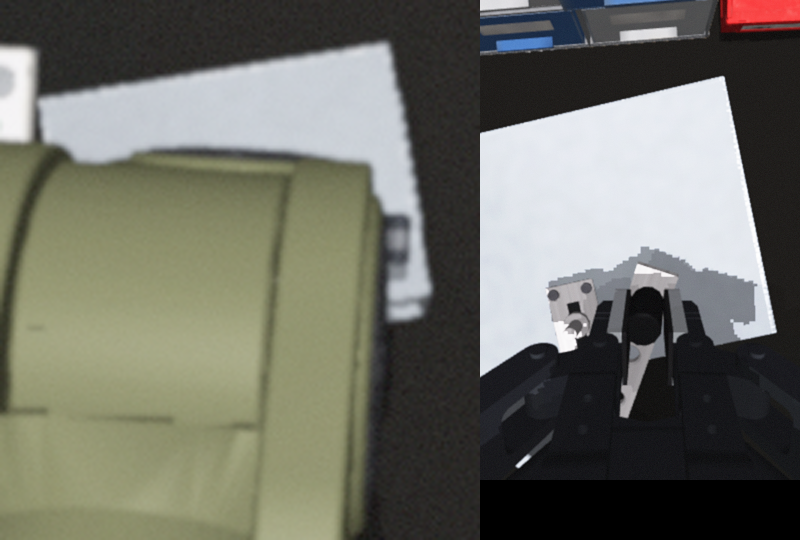

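The right half shows the tool about 43 mm too far to the right. The bar runs askew in the grip, with the plate and pin visible to the left of the fingers. I'll check the joints for a limit.

```bash
ls
python3 - <<'E'
from h import *
from station import *
s=get_state();p,T=bar(.3);q0,U0=bar(.3,tilt=.25);q,U=bar(.927,tilt=.25)
print(s["clock"],s["q"].round(3),s["qvel"].round(4),s["position"],s["force"],s["torque"])
print("model move B",q-q0,"actual",s["position"]-[.62558435,.02321229,.17942995])
e=lambda M:Ro.from_matrix(M).as_rotvec().round(3)
print(e(U0),e(U),s["eef_rot"].round(3))
E
```

```text
h.py
pics
side0.npz
t3.npz
top0.npz
w1.npz
w2.npz
w3.npz
7.05 [-0.073  0.086 -0.485  0.752  0.021  3.141] [0.0081 0.0052 0.0054 0.0006 0.0055 0.0001] [ 0.5694781  -0.03454615  0.17901988] [ 1.48834624  1.85134237 -0.65920969] [-0.12314809  0.15877118 -0.18121006]
model move B [-0.05478646 -0.01503987  0.        ] actual [-0.05610625 -0.05775844 -0.00041007]
[-3.09  -0.229 -0.388] [ 3.094 -0.207  0.389] [-3.104  0.108 -0.388]
```

Joint 6 hit its +3.14 limit, so the tool slid sideways. The round knob swivels in the pads, so I'll keep the tool's yaw at about +0.06 and let the bar swivel.

```bash
cat >> h.py <<'E'
def goal(v,tilt,pinx=-47.,ty=.06):
    """world TCP pose, door value v, tool yaw held at ty; referenced to the pose at the grasp"""
    p,T=bar(.3); q,U=bar(.3+v,pinx,tilt)
    by=np.arctan2(U[1,0],U[0,0])
    return np.array([.63351515,.02440208,.14024344])+q-p, U@Ro.from_rotvec([0,0,by-ty]).as_matrix()
def vpin(pinx):
    from scipy.optimize import brentq
    return brentq(lambda a:np.hypot(-90-100*np.sin(a)-pinx,95.5-100*np.cos(a))-128,.5,1.4)-.3
def interp(p0,R0,p,R,n):
    d=Ro.from_matrix(R0.T@R).as_rotvec()
    return rows(p0,R0,[(p0+(p-p0)*i/n,R0@Ro.from_rotvec(d*i/n).as_matrix()) for i in range(1,n+1)])
E
python3 - <<'E'
from h import *
from station import *
np.set_printoptions(suppress=True,linewidth=150)
s=get_state();v=vpin(-47);print(v)
p,R=goal(v,.25);print(p)
print(interp(s["position"],Ro.from_rotvec(s["eef_rot"]).as_matrix(),p,R,16).round(4))
E
```

```text
0.6270383612921542
[0.57130998 0.00825686 0.17951098]
[[-0.0001 -0.0027  0.     -0.0023 -0.     -0.0084]
 [-0.     -0.0027  0.     -0.0023 -0.     -0.0084]
 [-0.     -0.0027 -0.     -0.0023 -0.     -0.0084]
 [-0.     -0.0027 -0.     -0.0023 -0.     -0.0084]
 [ 0.     -0.0027 -0.     -0.0023 -0.     -0.0084]
 [ 0.     -0.0027 -0.     -0.0023 -0.     -0.0084]
 [ 0.0001 -0.0027 -0.     -0.0023 -0.     -0.0084]
 [ 0.0001 -0.0027 -0.     -0.0023 -0.     -0.0084]
 [ 0.0001 -0.0027 -0.     -0.0023 -0.     -0.0084]
 [ 0.0001 -0.0027 -0.     -0.0023 -0.     -0.0084]
 [ 0.0002 -0.0027 -0.0001 -0.0023 -0.     -0.0084]
 [ 0.0002 -0.0027 -0.0001 -0.0023 -0.     -0.0084]
 [ 0.0002 -0.0027 -0.0001 -0.0023 -0.     -0.0084]
 [ 0.0002 -0.0027 -0.0001 -0.0023 -0.     -0.0084]
 [ 0.0002 -0.0027 -0.0001 -0.0023 -0.     -0.0084]
 [ 0.0003 -0.0027 -0.0001 -0.0023 -0.     -0.0084]]
```

play_rows([
  [0, 0, 0, 0, 0, -0.02],
  [0, -0.0027, 0, -0.0023, 0, -0.007],
  [0, -0.0027, 0, -0.0023, 0, -0.007],
  [0, -0.0027, 0, -0.0023, 0, -0.007],
  [0, -0.0027, 0, -0.0023, 0, -0.007],
  [0, -0.0027, 0, -0.0023, 0, -0.007],
  [0, -0.0027, 0, -0.0023, 0, -0.007],
  [0.0001, -0.0027, 0, -0.0023, 0, -0.007],
  [0.0001, -0.0027, 0, -0.0023, 0, -0.007],
  [0.0001, -0.0027, 0, -0.0023, 0, -0.007],
  [0.0001, -0.0027, 0, -0.0023, 0, -0.007],
  [0.0002, -0.0027, 0, -0.0023, 0, -0.007],
  [0.0002, -0.0027, 0, -0.0023, 0, -0.007],
  [0.0002, -0.0027, -0.0001, -0.0023, 0, -0.007],
  [0.0002, -0.0027, -0.0001, -0.0023, 0, -0.007],
  [0.0002, -0.0027, -0.0001, -0.0023, 0, -0.007],
  [0.0002, -0.0027, -0.0001, -0.0023, 0, -0.007],
  [0, 0, 0, 0, 0, 0],
  [0, 0, 0, 0, 0, 0],
])

```text
clock: 8.95
position: [0.5715, 0.0094, 0.1794]
eef_rot: [3.076, 0.091, 0.384]
force: [-0.0, -0.8, -1.0]
grip_width: 0.0145
grasp_force: 29.8
```

Run:
```python
from h import *
from station import *
np.set_printoptions(suppress=True,linewidth=150)
s=get_state();p,R=goal(vpin(-47),.25)
print(s["q"].round(3),s["position"],s["force"],s["torque"],s["grip_width"])
print("err",s["position"]-p,Ro.from_matrix(R.T@Ro.from_rotvec(s["eef_rot"]).as_matrix()).as_rotvec())
w=camera("wrist");np.savez("w4.npz",**w,pos=s["position"],rv=s["eef_rot"])
c=camera("side");np.savez("sd4.npz",**c)
a=cv2.resize(c["color"][160:310,240:400],(480,450),interpolation=cv2.INTER_CUBIC)
b=cv2.resize(w["color"][230:455,250:400],(300,450),interpolation=cv2.INTER_CUBIC)
cv2.imwrite("pics/s4.png",np.hstack([a,b])[:,:,::-1])
```

```text
[ 0.041  0.088 -0.483  0.752 -0.043  3.118] [0.57153599 0.00938322 0.1794132 ] [-0.01753095 -0.77108605 -0.97796107] [0.01504079 0.33801475 0.04381921] 0.014461594941710796
err [ 0.00022601  0.00112636 -0.00009778] [-0.00022082  0.00174179  0.00074907]
```

View pics/s4.png

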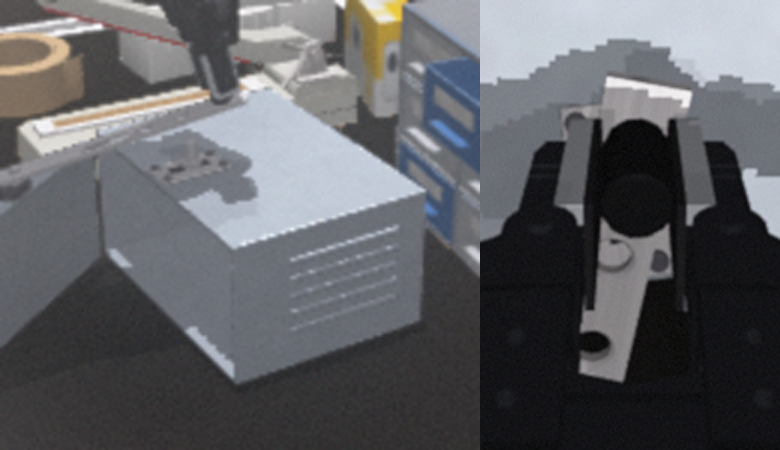

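The right half shows the end hole at about (317,356) in the full image, with a bright disc, likely the pin top, under it. The bar's swivel in the grip is as expected. I'll lower to just above the pin.

Run:
```python
from h import *
from station import *
np.set_printoptions(suppress=True,linewidth=150)
s=get_state();p,R=goal(vpin(-47),.125)
print(interp(s["position"],Ro.from_rotvec(s["eef_rot"]).as_matrix(),p,R,8).round(4))
```

```text
[[-0.      0.0001  0.0025  0.003  -0.0155 -0.0001]
 [ 0.      0.0001  0.0025  0.003  -0.0155 -0.0001]
 [ 0.      0.0001  0.0025  0.003  -0.0155 -0.0001]
 [ 0.0001  0.0001  0.0025  0.003  -0.0155 -0.0001]
 [ 0.0001  0.0002  0.0025  0.003  -0.0155 -0.0001]
 [ 0.0002  0.0002  0.0025  0.003  -0.0155 -0.0001]
 [ 0.0002  0.0002  0.0025  0.003  -0.0155 -0.0001]
 [ 0.0002  0.0002  0.0025  0.003  -0.0155 -0.0001]]
```

play_rows([
  [0, 0.0001, 0.0025, 0.003, -0.0155, 0],
  [0, 0.0001, 0.0025, 0.003, -0.0155, 0],
  [0, 0.0001, 0.0025, 0.003, -0.0155, 0],
  [0.0001, 0.0001, 0.0025, 0.003, -0.0155, 0],
  [0.0001, 0.0002, 0.0025, 0.003, -0.0155, 0],
  [0.0002, 0.0002, 0.0025, 0.003, -0.0155, 0],
  [0.0002, 0.0002, 0.0025, 0.003, -0.0155, 0],
  [0.0002, 0.0002, 0.0025, 0.003, -0.0155, 0],
  [0, 0, 0, 0, 0, 0],
  [0, 0, 0, 0, 0, 0],
])

```text
clock: 10.05
position: [0.5763, 0.0075, 0.1598]
eef_rot: [3.114, 0.092, 0.192]
force: [-0.6, -0.1, -1.1]
grip_width: 0.0151
grasp_force: 29.7
```

Run:
```python
from h import *
from station import *
np.set_printoptions(suppress=True,linewidth=150)
s=get_state();p,R=goal(vpin(-47),.125)
print(s["q"].round(3),s["position"],s["force"],s["torque"],s["grip_width"])
print("err",s["position"]-p,Ro.from_matrix(R.T@Ro.from_rotvec(s["eef_rot"]).as_matrix()).as_rotvec())
w=camera("wrist");np.savez("w5.npz",**w,pos=s["position"],rv=s["eef_rot"])
b=cv2.resize(w["color"][270:420,260:390],None,fx=4,fy=4,interpolation=cv2.INTER_CUBIC)
cv2.imwrite("pics/s5.png",b[:,:,::-1])
```

```text
[ 0.024  0.207 -0.363  0.877 -0.02   3.106] [0.57628661 0.0074608  0.15976775] [-0.64161517 -0.07247591 -1.07217612] [0.11547658 0.21427552 0.02055159] 0.015096969076146912
err [ 0.00004335 -0.00013422 -0.00034406] [-0.00044725  0.00006946  0.00097183]
```

View pics/s5.png

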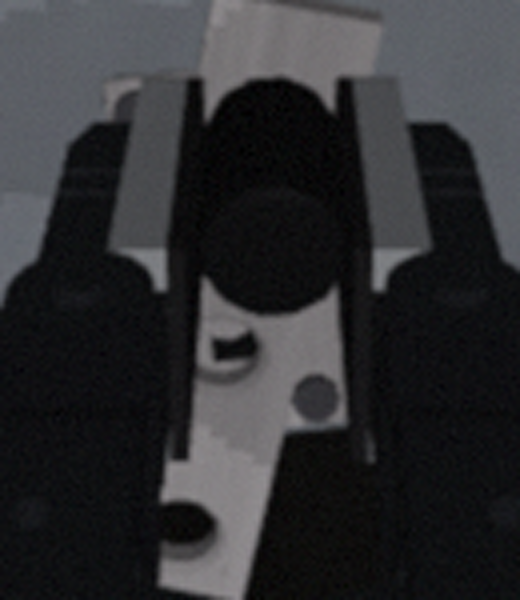

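Through the end hole at crop (228,350) I see the dark slot, with a bright sliver at its lower left. Plate screws show at crop (316,398) and (125,103). I'll cast rays to compare hole and pin.

Run:
```python
from h import *
c=wcam("w5.npz");o,R,yaw,*_=cab()
loc=lambda w:(R.T@(np.array(w[:2])-o)*1e3).round(1)
P=lambda u,z:ray(c,(u[0]/4+260-.4,u[1]/4+270-.4),z)
c1=wcam("w1.npz");Q=lambda u,z:ray(c1,(u[0]/2.8+265-.3,u[1]/2.8+200-.3),z)
for u in[(128,268),(206,268),(128,397),(206,397)]:print("w1 screw",loc(Q(u,.122)))
print("screws now",loc(P((316,398),.122)),loc(P((125,103),.122)))
zb=.130+.128*np.sin(.125)
for z in(zb,zb+.004):print("end hole",loc(P((228,350),z)))
print("mid hole",loc(P((186,526),.130+.1*np.sin(.125)+.004)))
print("slot seen",loc(P((235,346),.122)))
print("knobtop",loc(P((274,252),.130+.16*np.sin(.125)+.031)))
```

```text
w1 screw [-24.6  25. ]
w1 screw [-24.6   0.6]
w1 screw [-71.4  25.6]
w1 screw [-71.3   0.1]
screws now [-71.6   1.8] [-23.9  24.6]
end hole [-49.4  12.5]
end hole [-47.2  12.2]
mid hole [-73.2  20.2]
slot seen [-62.2  12.8]
knobtop [-20.    4.9]
```

Run:
```python
from h import *
c=wcam("w5.npz");o,R,yaw,*_=cab()
cr=lambda l,z:((proj(c,np.r_[o+R@np.array(l)/1e3,z])-[260,270]+.4)*4).round(0)
for x in(-49,-45.1,-41):print(x,"top",cr((x,13.2),.143),"base",cr((x,13.2),.122))
print("rim pts",[cr((-45.1+4*np.cos(t),13.2+4*np.sin(t)),.143) for t in(0,1.57,3.14,4.71)])
b=c["color"][335:385,290:340];b=cv2.resize(b,(600,600),interpolation=cv2.INTER_CUBIC)
b=cv2.convertScaleAbs(b,alpha=1.6);cv2.imwrite("pics/s5b.png",b[:,:,::-1])
```

```text
-49 top [222. 336.] base [224. 262.]
-45.1 top [219. 308.] base [221. 236.]
-41 top [216. 278.] base [218. 210.]
rim pts [array([216., 279.]), array([188., 311.]), array([222., 337.]), array([250., 305.])]
```

View pics/s5b.png

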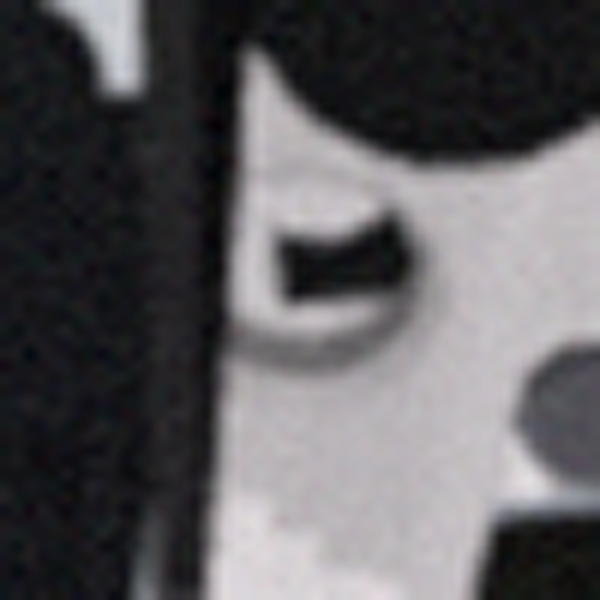

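The bright pin top's near edge is at zoom (320,235), within about 0.6 mm of prediction, and sits well centred laterally in the hole. I'll lower gently with a 0.4 mm correction.

```bash
cat >> h.py <<'E'
def nxt(tilt,pinx,n):
    from station import get_state
    np.set_printoptions(suppress=True,linewidth=150)
    s=get_state();p,R=goal(vpin(pinx),tilt,pinx)
    print(s["clock"],"F",s["force"].round(2),"T",s["torque"].round(2),"err",((s["position"]-p)*1e3).round(2))
    print(interp(s["position"],Ro.from_rotvec(s["eef_rot"]).as_matrix(),p,R,n).round(4))
E
python3 -c "
from h import *
nxt(.095,-46.6,6)"
```

```text
10.1 F [-0.59 -0.43 -2.25] T [0.09 0.24 0.04] err [-1.21 -0.16  4.56]
[[ 0.0001 -0.      0.0008  0.0011 -0.005  -0.0001]
 [ 0.0001 -0.      0.0008  0.0011 -0.005  -0.0001]
 [ 0.0001 -0.      0.0008  0.0011 -0.005  -0.0001]
 [ 0.0001 -0.      0.0008  0.0011 -0.005  -0.0001]
 [ 0.0001 -0.      0.0008  0.0011 -0.005  -0.0001]
 [ 0.0001 -0.      0.0008  0.0011 -0.005  -0.0001]]
```

play_rows([
  [0.0001, 0, 0.0008, 0.0011, -0.005, 0],
  [0.0001, 0, 0.0008, 0.0011, -0.005, 0],
  [0.0001, 0, 0.0008, 0.0011, -0.005, 0],
  [0.0001, 0, 0.0008, 0.0011, -0.005, 0],
  [0, 0, 0, 0, 0, 0],
  [0.0001, 0, 0.0008, 0.0011, -0.005, 0],
  [0, 0, 0, 0, 0, 0],
])

```text
clock: 10.8
position: [0.5776, 0.0075, 0.1562]
eef_rot: [3.121, 0.092, 0.155]
force: [-0.3, 0.3, -1.2]
grip_width: 0.0144
grasp_force: 29.7
```

```bash
python3 -c "
from h import *
nxt(.075,-46.6,6)"
```

```text
10.8 F [-0.33  0.3  -1.23] T [0.03 0.08 0.11] err [-0.32 -0.1   3.96]
[[-0.     -0.      0.0007  0.0008 -0.0042 -0.0001]
 [-0.     -0.      0.0007  0.0008 -0.0042 -0.0001]
 [-0.     -0.      0.0007  0.0008 -0.0042 -0.0001]
 [-0.     -0.      0.0007  0.0008 -0.0042 -0.0001]
 [ 0.     -0.      0.0007  0.0008 -0.0042 -0.0001]
 [ 0.     -0.      0.0007  0.0008 -0.0042 -0.0001]]
```

play_rows([
  [0, 0, 0.0007, 0.0008, -0.0042, 0],
  [0, 0, 0, 0, 0, 0],
  [0, 0, 0.0007, 0.0008, -0.0042, 0],
  [0, 0, 0, 0, 0, 0],
])

```text
clock: 11.2
position: [0.5781, 0.0074, 0.1547]
eef_rot: [3.122, 0.092, 0.143]
force: [2.3, -1.5, -1.8]
grip_width: 0.0146
grasp_force: 29.7
```

```bash
python3 -c "
from h import *
nxt(.065,-46.6,4)"
```

```text
11.2 F [ 2.3  -1.52 -1.76] T [-0.03 -0.4   0.05] err [-0.04 -0.17  4.12]
[[-0.0001 -0.0001  0.001   0.0013 -0.0067 -0.0002]
 [-0.0001 -0.0001  0.001   0.0013 -0.0067 -0.0002]
 [-0.0001 -0.0001  0.001   0.0013 -0.0067 -0.0002]
 [-0.0001 -0.0001  0.001   0.0013 -0.0067 -0.0002]]
```

play_rows([
  [0, 0, 0.0008, 0.001, -0.005, 0],
  [0, 0, 0, 0, 0, 0],
  [0, 0, 0.0008, 0.001, -0.005, 0],
  [0, 0, 0, 0, 0, 0],
])

```text
clock: 11.6
position: [0.5783, 0.0074, 0.1534]
eef_rot: [3.125, 0.092, 0.127]
force: [3.9, -0.7, 1.1]
grip_width: 0.0144
grasp_force: 29.9
```

```bash
python3 -c "
from h import *
nxt(.04,-46.6,6)"
```

```text
11.6 F [ 3.9  -0.68  1.06] T [-0.1  -0.91  0.13] err [-0.28 -0.1   6.78]
[[-0.     -0.      0.0011  0.0013 -0.0069 -0.0002]
 [-0.     -0.      0.0011  0.0013 -0.0069 -0.0002]
 [-0.     -0.      0.0011  0.0013 -0.0069 -0.0002]
 [-0.     -0.      0.0011  0.0013 -0.0069 -0.0002]
 [-0.     -0.      0.0011  0.0013 -0.0069 -0.0002]
 [-0.     -0.      0.0011  0.0013 -0.0069 -0.0002]]
```

play_rows([
  [0.0004, 0, 0, 0, 0, 0],
  [0.0004, 0, 0, 0, 0, 0],
  [0, 0, 0, 0, 0, 0],
])

```text
clock: 11.9
position: [0.5784, 0.0074, 0.1532]
eef_rot: [3.125, 0.092, 0.126]
force: [2.1, -1.3, 1.1]
grip_width: 0.0148
grasp_force: 29.9
```

```bash
python3 -c "
from h import *
nxt(.06,-45.9,6)"
```

```text
11.9 F [ 2.09 -1.34  1.06] T [-0.17 -0.68  0.12] err [-0.58 -0.36  3.42]
[[ 0.0001 -0.0001  0.0006  0.0007 -0.0035 -0.0002]
 [ 0.0001 -0.0001  0.0006  0.0007 -0.0035 -0.0002]
 [ 0.0001 -0.0001  0.0006  0.0007 -0.0035 -0.0002]
 [ 0.0001 -0.0001  0.0006  0.0007 -0.0035 -0.0002]
 [ 0.0001 -0.0001  0.0006  0.0007 -0.0035 -0.0002]
 [ 0.0001 -0.0001  0.0006  0.0007 -0.0035 -0.0002]]
```

play_rows([
  [0.0003, 0, 0.0006, 0.0007, -0.0035, 0],
  [0.0003, 0, 0, 0, 0, 0],
  [0, 0, 0.0006, 0.0007, -0.0035, 0],
  [0, 0, 0, 0, 0, 0],
  [0, 0, 0, 0, 0, 0],
])

```text
clock: 12.4
position: [0.5787, 0.0076, 0.1517]
eef_rot: [3.127, 0.093, 0.113]
force: [1.7, -1.2, 0.5]
grip_width: 0.0145
grasp_force: 29.9
```

Run:
```python
from h import *
nxt(.06,-45.9,4)
from station import *
s=get_state();w=camera("wrist");np.savez("w6.npz",**w,pos=s["position"],rv=s["eef_rot"])
b=w["color"][330:400,280:350];b=cv2.resize(b,(560,560),interpolation=cv2.INTER_CUBIC)
b=cv2.convertScaleAbs(b,alpha=1.6);cv2.imwrite("pics/s6.png",b[:,:,::-1])
```

```text
12.4 F [ 1.74 -1.16  0.5 ] T [-0.02 -0.4   0.08] err [-0.29 -0.22  1.85]
[[ 0.     -0.0001  0.0005  0.0007 -0.0032 -0.0002]
 [ 0.     -0.0001  0.0005  0.0007 -0.0032 -0.0002]
 [ 0.     -0.0001  0.0005  0.0007 -0.0032 -0.0002]
 [ 0.     -0.0001  0.0005  0.0007 -0.0032 -0.0002]]
```

View pics/s6.png

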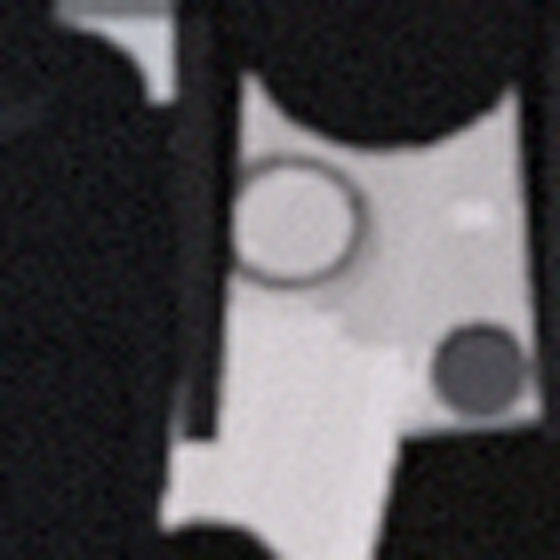

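The picture shows the pin's round tip filling the end hole at (295,220), with an even dark ring, so the pin is entering. I'll keep lowering.

```bash
python3 -c "
from h import *
nxt(.035,-46.2,6)"
```

```text
12.45 F [ 0.92 -0.5  -0.08] T [-0.07 -0.39  0.12] err [-0.42 -0.05  5.87]
[[-0.     -0.      0.001   0.0012 -0.0063 -0.0001]
 [ 0.     -0.      0.001   0.0012 -0.0063 -0.0001]
 [ 0.     -0.      0.001   0.0012 -0.0063 -0.0001]
 [ 0.     -0.      0.001   0.0012 -0.0063 -0.0001]
 [ 0.     -0.      0.001   0.0012 -0.0063 -0.0001]
 [ 0.     -0.      0.001   0.0012 -0.0063 -0.0001]]
```

play_rows([
  [0, 0, 0.001, 0.0012, -0.0063, 0],
  [0, 0, 0.001, 0.0012, -0.0063, 0],
  [0, 0, 0, 0, 0, 0],
  [0, 0, 0.001, 0.0012, -0.0063, 0],
  [0, 0, 0, 0, 0, 0],
])

```text
clock: 12.95
position: [0.579, 0.0075, 0.1487]
eef_rot: [3.131, 0.092, 0.083]
force: [1.3, -0.8, -0.8]
grip_width: 0.0146
grasp_force: 29.8
```

```bash
python3 -c "
from h import *
nxt(.015,-46.2,6)"
```

```text
12.95 F [ 1.29 -0.79 -0.78] T [ 0.08 -0.29  0.12] err [-0.35 -0.07  6.02]
[[ 0.     -0.      0.001   0.0012 -0.0064 -0.0002]
 [ 0.     -0.      0.001   0.0012 -0.0064 -0.0002]
 [ 0.     -0.      0.001   0.0012 -0.0064 -0.0002]
 [ 0.     -0.      0.001   0.0012 -0.0064 -0.0002]
 [ 0.     -0.      0.001   0.0012 -0.0064 -0.0002]
 [ 0.     -0.      0.001   0.0012 -0.0064 -0.0002]]
```

Forces are tiny, so I'll continue to about 2 mm above seated at the knob.

play_rows([
  [0, 0, 0.001, 0.0012, -0.0064, 0],
  [0, 0, 0.001, 0.0012, -0.0064, 0],
  [0, 0, 0, 0, 0, 0],
  [0, 0, 0.001, 0.0012, -0.0064, 0],
  [0, 0, 0.001, 0.0012, -0.0064, 0],
  [0, 0, 0, 0, 0, 0],
  [0, 0, 0.001, 0.0012, -0.0064, 0],
  [0, 0, 0, 0, 0, 0],
])

```text
clock: 13.75
position: [0.5794, 0.0075, 0.1438]
eef_rot: [3.137, 0.093, 0.034]
force: [0.9, -1.6, -1.4]
grip_width: 0.0145
grasp_force: 29.8
```

```bash
python3 -c "
from h import *
nxt(.0,-46.2,5)"
```

```text
13.75 F [ 0.86 -1.61 -1.36] T [ 0.02 -0.23  0.1 ] err [-0.2  -0.11  3.55]
[[ 0.     -0.      0.0007  0.0008 -0.0042 -0.0002]
 [ 0.     -0.      0.0007  0.0008 -0.0042 -0.0002]
 [ 0.     -0.      0.0007  0.0008 -0.0042 -0.0002]
 [ 0.     -0.      0.0007  0.0008 -0.0042 -0.0002]
 [ 0.     -0.      0.0007  0.0008 -0.0042 -0.0002]]
```

Four more small steps to about 0.8 mm above seated, then open.

play_rows([
  [0, 0, 0.0007, 0.0008, -0.0042, 0],
  [0, 0, 0.0007, 0.0008, -0.0042, 0],
  [0, 0, 0, 0, 0, 0],
  [0, 0, 0.0007, 0.0008, -0.0042, 0],
  [0, 0, 0.0006, 0.0008, -0.0042, 0],
  [0, 0, 0, 0, 0, 0],
  [0, 0, 0, 0, 0, 0],
])

```text
clock: 14.45
position: [0.5795, 0.0075, 0.1413]
eef_rot: [3.139, 0.093, 0.008]
force: [0.9, -0.4, -0.6]
grip_width: 0.0147
grasp_force: 29.8
```

play_rows([
  [0, 0, 0, 0, 0, 0],
  [0, 0, 0, 0, 0, 0],
  [0, 0, 0, 0, 0, 0],
  [0, 0, 0, 0, 0, 0],
  [0, 0, 0, 0, 0, 0],
], gripper=0.45)

```text
clock: 14.95
position: [0.5794, 0.0075, 0.1413]
eef_rot: [3.139, 0.093, 0.008]
force: [0.3, 0.4, 0.1]
grip_width: 0.0388
grasp_force: 0.0
```

play_rows([
  [0, 0, -0.01, 0, 0, 0],
  [0, 0, -0.03, 0, 0, 0],
  [0, 0, -0.04, 0, 0, 0],
  [0, 0, -0.04, 0, 0, 0],
  [0, 0, 0, 0, 0, 0],
  [0, 0, 0, 0, 0, 0],
])

```text
clock: 15.55
position: [0.5798, 0.0076, 0.2631]
eef_rot: [3.139, 0.093, 0.013]
force: [-0.0, 0.3, -0.3]
grip_width: 0.0384
grasp_force: 0.0
```

Run:
```python
from h import *
from station import *
s=get_state();print(s["clock"],s["position"],s["force"],s["grip_width"])
w=camera("wrist");np.savez("w7.npz",**w,pos=s["position"],rv=s["eef_rot"])
b=cv2.resize(w["color"][190:430,240:400],(400,600),interpolation=cv2.INTER_CUBIC)
cv2.imwrite("pics/s7.png",b[:,:,::-1])
```

```text
15.55 [0.57975446 0.0075585  0.26310352] [-0.00599095  0.26176089 -0.33508326] 0.03844925717095514
```

View pics/s7.png

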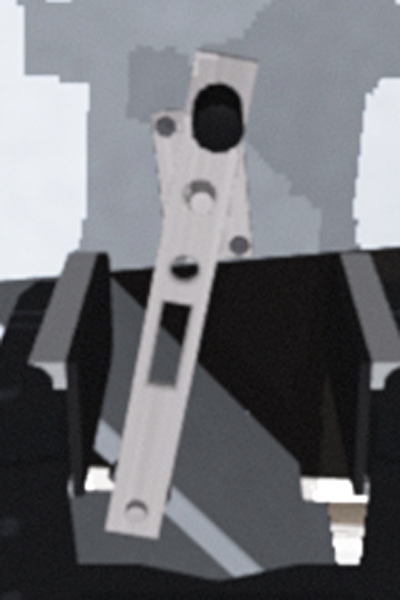

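The pin stands in the end hole at (200,197), the bar lies flat across the plate and the gripper is clear. I'm handing it in.

```bash
python3 -c "
from station import *
print(finish_job())"
```

```text
the job is handed in; nothing more can be done
None
```

The job is handed in (no verdict was returned): the last picture shows the end hole over the pin, the bar lying flat and the gripper clear, with wrist forces of only a few newtons at each reading and about 16 s used. Two slips: I viewed 12 pictures instead of the allowed 10, and joint 6 reached its range limit (3.141 rad) once during the swing before I backed it off.

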